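# Pack the cabinet knobs and hold the pot's bayonet lid at half-turn

## Task

Pack the cabinet knobs in the camping pot for the move: set the round-headed one down in the pocket on the pot's handle side, then the square-headed one in the other pocket (set down, not dropped). Then lower the bayonet lid home through the notches in the rim and twist it clockwise (seen from above) to half-turn, where its grip bar lines up with the pot's handle, short of the lock's click at every moment. Finish there still gripping the lid, and leave the vase, the ice mould and the tape roll where they are.

Things in the scene. Friction and masses are not known exactly. Their poses are not given: they have to be found in the camera images.
- pot: Open round aluminium camping pot, outer diameter 150, height 85, immovable. Origin: centre of its underside, z up. A 60 mm wire handle sticks out along the pot's own -x at height 62. Inside, a cork floor at height 32; an aluminium divider, 4 thick and 20 tall, stands on it along the pot's y axis and makes two half-round pockets.
- pocket_near (a point): Centre of the cork floor of the pocket on the handle side (30 mm from the pot's axis, height 32).
- pocket_far (a point): Centre of the cork floor of the pocket away from the handle (30 mm from the pot's axis, height 32).
- rim (a point): Centre of the pot's rim, top plane (height 85). The rim has an inward flange, height 80 to 85, clear opening diameter 126; below it the inside diameter is 144. Two opposite notches, 24 wide, break the flange.
- notches: Part of the pot, origin at the rim's centre (height 85). Its x axis runs through the two notches, 45 degrees counterclockwise (from above) of the pot's x axis. Lid travel: 0 at the notches, half-turn 45 degrees clockwise of them, sprung plungers resist and click from about 65 degrees, hard stop at 90.
- lid: Loose aluminium lid, about 200 g, right way up, same after 180 degrees. Origin: centre of its underside. Solid plug, diameter 122, z 0 to 16; plate, diameter 150, z 16 to 20; black grip bar along its x, 64 long, 16 wide, z 20 to 50. Two lugs along +x and -x, to 68.5 from the axis, 16 wide, z 0 to 8. Home in the pot (plate on rim) its origin is 69 above the pot's origin.
- knob_round: Loose chrome cabinet knob with a round head, standing on its foot on the turntable. Origin: centre of the foot's underside. Foot diameter 21, head diameter 30 from z 12 to 32; about 50 g.
- knob_square: Loose chrome cabinet knob with a square head, standing on its foot on the turntable. Origin: centre of the foot's underside. Foot diameter 21, head 28 by 28 with sides along its x and y, z 12 to 32; about 50 g.
- turntable: Black plastic turntable, diameter 220, top at 18; it does not move. Origin: centre of its underside. Carries the knobs and the vase.
- vase: Bystander: loose brown ceramic vase on the turntable, largest diameter 76, 145 tall. Origin: centre of its underside.
- ice_mould: Bystander: loose green ice mould on the counter, 90 by 190 by 32. Origin: centre of its underside.
- tape_roll: Bystander: loose roll of packing tape lying flat, diameter 100, 48 tall. Origin: centre of its underside.
There are look-alikes about, which are no part of the job. What is shaped like the knob_round but brown or yellow is not meant.

How it is judged:
By the outcome, as a careful person would: the job done as asked, in the order asked, and still so for the second after the job is handed in, while the arm keeps its last pose, push and grip.
It also fails if it takes over 72 s, if anything falls off the work surface, if the arm or the gripper's body presses on something with over 40 N, if the wrist force passes 120 N, or if a joint passes its speed limit or range.

## Robot

A 7-joint arm with a two-finger parallel gripper is mounted at the origin on the work surface. World frame = base frame: x ahead of the robot, y to its left, z up, the work surface at z = 0. Lengths are in m, angles in rad, forces in N, time in s.
With the tool pointing down it reaches from about 0.35 to 0.9 m from the base axis. Payload 7.2 kg.
Tool frame: the origin (TCP) lies on the mounting face of the last link; the fingertips stand 173 mm ahead of it and the grasp point (between the pads) lies 155 mm ahead of it; z points along the fingers, y is the direction in which the jaws open and shut (so a half turn about z gives the same grasp; the last joint's range is limited). The gripper opens to 85 mm and grips with 20 to 120 N. Pads are 22 mm wide; open, the fingers measure 114 mm over their backs; the gripper's body (76 mm by 85 mm) begins 54 mm behind the grasp point. The pads swing forward as they close: fully open they stand 13 mm farther back than shut.
Start: joints at [-1.338, 0.411, -0.013, 1.596, 0.006, 1.134, -0.082], TCP at [0.185, 0.597, 0.405] pointing down, gripper open.
Joint ranges: [-2.95, 2.95], [-0.29, 1.99], [-1.47, 1.44], [0.14, 2.54], [-1.03, 4.17], [0.13, 1.85], [-2.86, 2.86]. Speed limits (rad/s): [2.39, 2.39, 3.01, 3.01, 3.14, 3.14, 3.14].

## Interface

Orientations are given as a unit quaternion [x, y, z, w].
In Python, from rig import ctrl gives the robot as it stands. The module is installed in compiled form; this text tells all that it offers.
- The arm moves only by the tool send_rows, never from a script. Its argument "targets" is text: rows parted by semicolons, each of 7 numbers parted by spaces: the shift along the world's x, y, z in m, then the turn, a rotation vector about the world's x, y, z in degrees, then the opening in per cent of the stroke, from 0 (shut) to 100 (fully open). In form: tx ty tz rx ry rz grip; .... A call has 1 to 8 rows; each row is the pose to reach, as a shift and turn from the pose commanded when the call began; what a row does not reach only later rows make up. A row lasts 1/8 s, in which the tool goes at most 62.5 mm and 10.7 degrees, less where a joint would pass 70% of its speed; a pose out of reach is approached as far as the arm can. A call with a gripper value outside its range is refused whole. The fingers move at their own pace and stop on an object; the grip force is fixed at half the most. Time passes only in rows, so rows that repeat a pose let the fingers close. It gives the time, the measured TCP pose, the force and the opening at its end, in the units of the state.
- ctrl.read_state(): the state, without advancing time (a new reading comes with each control period).
- ctrl.get_image(name): name is "scene" or "top"; returns a dict with "frame" (400x640x3 uint8, blue, green, red), "fx", "fy", "cx", "cy" (pixels), "D" ([k1, k2, p1, p2, k3] as OpenCV has them; the pictures are not rectified), "rvec" (rotation vector, rad) and "tvec" (3), from world to camera coordinates, as OpenCV has them. Camera axes: x right, y down, z forward; pixel columns grow to the right and rows downward; lengths in m; the calibration is good to about 2 mm. A picture is of the moment at which its call begins. There is no depth.
- ctrl.hand_in(): hands the job in, once; it reports no verdict.
Trained networks look in the newest picture that a camera, given by its name, has taken for a name from the list of things; names that differ only in an ending like _2 or _b are one class to them, and where a whole thing is asked for, a point or a joint stands for the part that bears it (a point fixed in the world has none). Each returns a list of dicts, best first, with "p" (0 to 1); they miss things now and then, are a little off and sometimes report something else, mostly with a low value. They report only what shows in the picture. A call takes as long as a camera call. They do not tell look-alikes from the thing itself.
- ctrl.find_in(query, camera): "box" ([left, top, width, height] as shares, 0 to 1, of the picture: columns of its width, rows of its height, round what is visible of it).
- ctrl.masks_of(query, camera): "region" (400x640 bool, what is visible of it) and "box" ([left, top, width, height] as shares, 0 to 1, of the picture: columns of its width, rows of its height, round what is visible of it).
The state is a dict: "clock": time; "qpos": joint angles; "dq": joint speeds; "joint_efforts": joint torques, N m; "ee_pos": TCP position; "tool_rot": TCP orientation; "ft_force": force on the tool from outside, world axes, zero at the start; "torque": the same for the moment, N m; "gripper_width": finger opening in m.
Only numpy, scipy, OpenCV 4.12 (cv2) and the standard library are available. Lean on these libraries where they do the work, as an engineer would, in place of code of your own. Each camera call takes 0.05 s, during which the arm holds its last target.

## Working session

There is one attempt and no reset: what is moved stays moved. The work goes in short steps, Python scripts to look and compute and a tool call to move; the robot and the scene stay as the last step left them, time stands still between calls to the robot, and variables do not carry over. Pictures are saved under pics/ and viewed, and the job is handed in when it is done.

Besides the shell and the picture viewer there is one more tool, called by a JSON object that holds its "op" and its "data". send_rows: Moves the arm, as the interface text tells. Its arguments: {"type":"object","properties":{"targets":{"type":"string"}},"required":["targets"]}

```bash
mkdir -p pics; python3 - <<'E'
from rig import ctrl
import cv2,pickle
s=ctrl.read_state();print({k:s[k] for k in ('clock','ee_pos','tool_rot','gripper_width','ft_force')})
d={}
for n in ('scene','top'):
    im=ctrl.get_image(n);d[n]=im;cv2.imwrite(f'pics/{n}0.png',im['frame']);print(n,{k:im[k] for k in im if k!='frame'})
for n in ('scene','top'):
  for q in ('pot','lid','knob_round','knob_square','turntable','vase','tape_roll','ice_mould'):
    r=ctrl.masks_of(q,n);d[n+q]=r
    print(n,q,[(round(x['p'],2),[round(x['box'][0]*640),round(x['box'][1]*400),round(x['box'][2]*640),round(x['box'][3]*400)]) for x in r])
pickle.dump(d,open('d0.pkl','wb'))
E
```

```text
{'clock': 0.0, 'ee_pos': array([0.1851351 , 0.59672915, 0.40382985]), 'tool_rot': array([ 1.49824900e-01,  9.88712204e-01, -8.20593866e-04, -5.99655223e-05]), 'gripper_width': 0.08577845807019888, 'ft_force': array([0.21931725, 0.25415729, 0.01330026])}
scene {'fx': 476.6549894205454, 'fy': 476.6549894205454, 'cx': 312.36702695874015, 'cy': 199.72936576294745, 'D': array([0.01572432, 0.        , 0.        , 0.        , 0.        ]), 'rvec': array([ 2.47627846,  0.81219869, -0.24852315]), 'tvec': array([-0.43481829, -0.2421329 ,  1.4115841 ])}
top {'fx': 482.1600754610503, 'fy': 482.1600754610503, 'cx': 320.9382708601744, 'cy': 201.72609736936133, 'D': array([-0.07875185,  0.        ,  0.        ,  0.        ,  0.        ]), 'rvec': array([ 2.13059163, -2.13617192,  0.16609195]), 'tvec': array([-0.0072725 ,  0.57541464,  1.12987076])}
scene pot [(0.98, [217, 218, 80, 80])]
scene lid [(0.79, [316, 174, 59, 52])]
scene knob_round [(0.56, [296, 158, 11, 11]), (0.5, [290, 138, 11, 16]), (0.43, [293, 110, 11, 20])]
scene knob_square [(0.64, [359, 103, 13, 11])]
scene turntable [(0.65, [339, 101, 81, 64])]
scene vase [(0.83, [395, 94, 26, 50])]
scene tape_roll [(0.96, [204, 325, 48, 58])]
scene ice_mould [(0.58, [329, 254, 84, 85])]
top pot [(0.68, [363, 186, 71, 87])]
top lid [(0.59, [261, 163, 58, 62])]
top knob_round [(0.53, [263, 276, 10, 19]), (0.49, [276, 251, 9, 12]), (0.48, [202, 285, 11, 18])]
top knob_square [(0.49, [165, 236, 15, 16])]
top turntable [(0.55, [155, 176, 87, 87])]
top vase [(0.94, [159, 168, 38, 30])]
top tape_roll []
top ice_mould [(0.79, [320, 101, 79, 41])]
```

View pics/scene0.png

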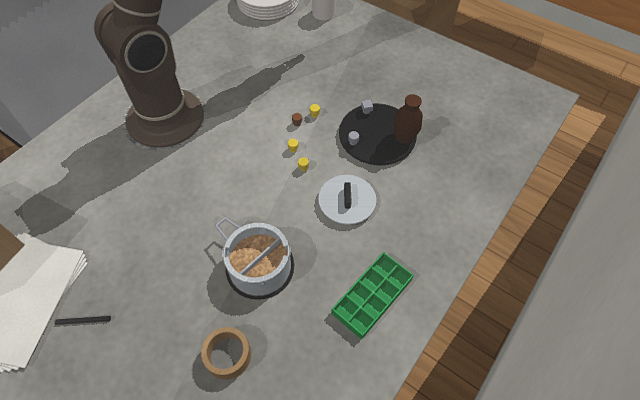

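View pics/top0.png

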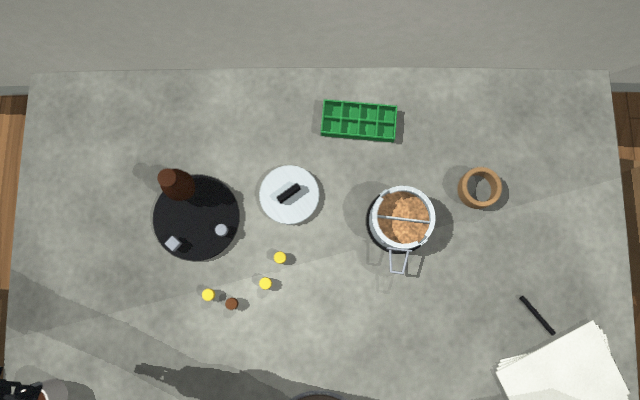

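The scene view shows the chrome round knob at (353,137), the chrome square knob at (367,105), both on the turntable, plus yellow knobs at (315,110), (293,145) and (303,162) and a brown one at (297,118), which are look-alikes. The lid is at (347,199), the pot at (258,258). In the top view, round chrome is at (221,230) and square chrome at (173,243). I'll confirm in crops.

```bash
python3 - <<'E'
import pickle,cv2,numpy as np
d=pickle.load(open('d0.pkl','rb'))
a=d['scene']['frame'][85:175,280:430];b=d['top']['frame'][160:280,150:330]
A=cv2.resize(a,None,fx=5,fy=5,interpolation=cv2.INTER_CUBIC);B=cv2.resize(b,None,fx=4.4,fy=4.4,interpolation=cv2.INTER_CUBIC)
cv2.imwrite('pics/cs.png',A);cv2.imwrite('pics/ct.png',B)
c=d['top']['frame'][170:290,350:450];cv2.imwrite('pics/cp.png',cv2.resize(c,None,fx=5,fy=5,interpolation=cv2.INTER_CUBIC))
c=d['scene']['frame'][205:310,195:310];cv2.imwrite('pics/cps.png',cv2.resize(c,None,fx=5,fy=5,interpolation=cv2.INTER_CUBIC))
E
```

```text
(no output)
```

View pics/cs.png

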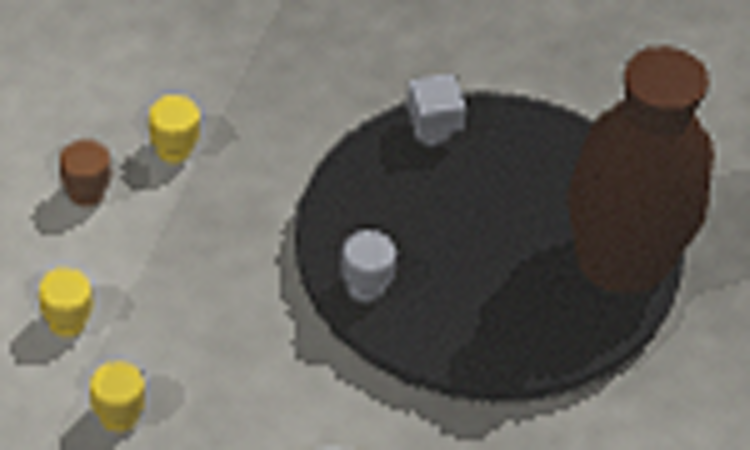

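View pics/ct.png

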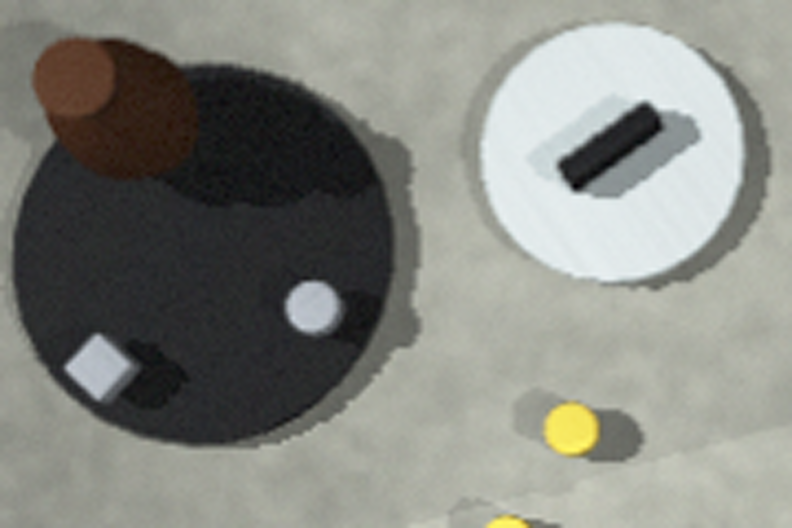

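View pics/cp.png

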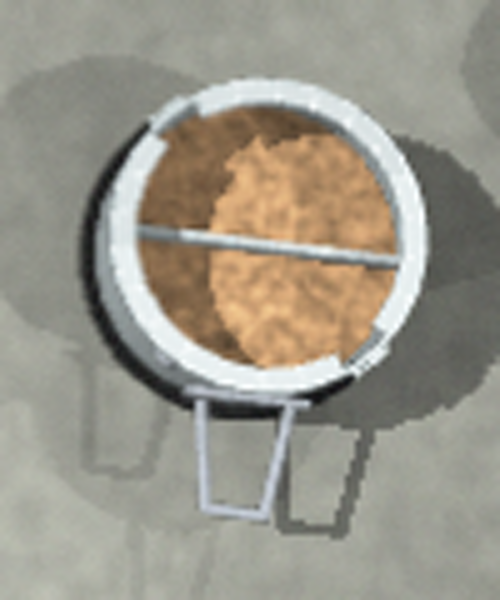

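View pics/cps.png

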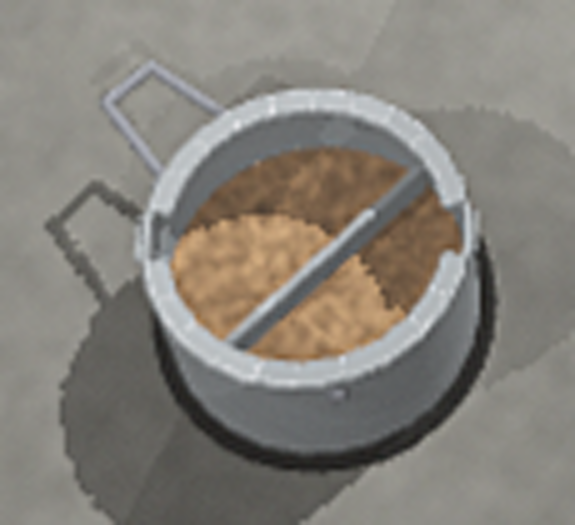

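Confirmed: chrome round at scene (353,137) / top (221,230) and chrome square at scene (367,105) / top (173,243). They are the only chrome ones and both stand on the turntable. Now I'll measure everything by fitting known outlines in both views.

```bash
cat > h.py <<'E'
import numpy as np,cv2,pickle
from scipy.optimize import minimize
def proj(P,im):
    P=np.asarray(P,float).reshape(-1,3)
    K=np.array([[im['fx'],0,im['cx']],[0,im['fy'],im['cy']],[0,0,1.]])
    return cv2.projectPoints(P,im['rvec'],im['tvec'],K,im['D'])[0].reshape(-1,2)
def unproj(uv,z,im):
    K=np.array([[im['fx'],0,im['cx']],[0,im['fy'],im['cy']],[0,0,1.]])
    n=cv2.undistortPoints(np.float64(uv).reshape(-1,1,2),K,im['D']).reshape(-1,2)
    R=cv2.Rodrigues(im['rvec'])[0];C=-R.T@im['tvec'].ravel()
    d=np.c_[n,np.ones(len(n))]@R
    return C+d*((z-C[2])/d[:,2])[:,None]
def circ(r,n=180,a0=0):
    t=np.arange(n)*2*np.pi/n+a0;return np.c_[r*np.cos(t),r*np.sin(t)]
def rect(a,b,n=40):
    s=np.linspace(-1,1,n)*.95;return np.r_[np.c_[s*a/2,0*s+b/2],np.c_[s*a/2,0*s-b/2],np.c_[0*s+a/2,s*b/2],np.c_[0*s-a/2,s*b/2]]
def samp(img,uv):
    return cv2.remap(img,np.float32(uv[:,0]).reshape(-1,1),np.float32(uv[:,1]).reshape(-1,1),cv2.INTER_LINEAR).ravel()
def score(shape,z,p,im,g,sign,eps):
    # contrast inside-outside: sign +1 bright inside
    a=p[2] if len(p)>2 else 0
    R=np.array([[np.cos(a),-np.sin(a)],[np.sin(a),np.cos(a)]])
    nrm=np.linalg.norm(shape,axis=1,keepdims=True)
    s=0
    for e in (eps,):
        i=(shape*(1-e/nrm))@R.T+p[:2];o=(shape*(1+e/nrm))@R.T+p[:2]
        zi=np.full((len(shape),1),z)
        d=samp(g,proj(np.c_[i,zi],im))-samp(g,proj(np.c_[o,zi],im))
        s+=np.mean(np.clip(sign*d,-60,60))
    return s
def fit(shape,z,p0,ims,sign=1,eps=.003,steps=(.01,.004,.0015)):
    gs=[cv2.cvtColor(im['frame'],cv2.COLOR_BGR2GRAY).astype(np.float32) for im in ims]
    f=lambda p:-sum(score(shape,z,p,im,g,sign,eps) for im,g in zip(ims,gs))
    p=np.array(p0,float)
    for st in steps:
        sx=[p]
        for k in range(len(p)):
            q=p.copy();q[k]+=st if k<2 else st*30;sx.append(q)
        p=minimize(f,p,method='Nelder-Mead',options=dict(initial_simplex=np.array(sx),xatol=1e-5,fatol=1e-3)).x
    return p,-f(p)
E
cat > m0.py <<'E'
from h import *
d=pickle.load(open('d0.pkl','rb'));T=d['top'];S=d['scene']
r=lambda q:np.round(q,4)
def init(uv,z): return unproj([uv],z,T)[0][:2]
for n,sh,z,uv,sg,e in [('potout',circ(.075),.085,(403,218),1,.003),('potin',circ(.063),.085,(403,218),-1,.003),('lid',circ(.075),.020,(289,195),1,.003),
  ('round',circ(.015),.050,(221,230),1,.002),('turntable',circ(.11),.018,(196,218),-1,.003)]:
    for nm,ims in (('T',[T]),('S',[S]),('TS',[T,S])):
        p,s=fit(sh,z,init(uv,z),ims,sg,e);print(n,nm,r(p),round(s,1))
for n,sh,z,uv,sg,e in [('square',rect(.028,.028),.050,(173,243),1,.002),('bar',rect(.064,.016),.050,(289,193),-1,.002)]:
    for nm,ims in (('T',[T]),('S',[S]),('TS',[T,S])):
        best=max((fit(sh,z,[*init(uv,z),a],ims,sg,e) for a in np.radians(np.arange(0,180,22.5))),key=lambda t:t[1])
        print(n,nm,r(best[0][:2]),round(np.degrees(best[0][2])%180,1),round(best[1],1))
# pot orientation, picked pts
top=lambda x,y:(350+x/5,170+y/5); sc=lambda x,y:(195+x/5,205+y/5)
print('divider T',r(unproj([top(140,233),top(400,263)],.052,T)))
print('divider S',r(unproj([sc(235,345),sc(425,170)],.052,S)))
print('handle T',r(unproj([top(203,515),top(265,520)],.062,T)),'S',r(unproj([sc(105,102),sc(152,64)],.062,S)))
print('notch T',r(unproj([top(160,125),top(195,105),top(160,140),top(375,330),top(340,360)],.085,T)))
E
python3 m0.py
```

```text
potout T [ 0.5333 -0.2027] 56.9
potout S [ 0.5317 -0.2012] 54.4
potout TS [ 0.5324 -0.2017] 109.4
potin T [ 0.5344 -0.2019] 53.7
potin S [ 0.5316 -0.2009] 51.6
potin TS [ 0.532  -0.2013] 104.6
lid T [0.6001 0.0722] 59.0
lid S [0.5979 0.0734] 50.8
lid TS [0.5989 0.0726] 107.3
round T [0.5083 0.2365] 60.0
round S [0.5056 0.2377] 57.4
round TS [0.5074 0.2366] 113.2
turntable T [0.5415 0.306 ] 54.1
turntable S [0.5437 0.305 ] 41.4
turntable TS [0.5435 0.3054] 94.5
square T [0.4757 0.3534] 48.0 60.0
square S [0.4735 0.3558] 49.3 37.4
square TS [0.4742 0.355 ] 48.5 95.0
bar T [0.5963 0.0717] 125.8 52.4
bar S [0.5989 0.0704] 124.7 41.1
bar TS [0.5981 0.0708] 124.8 89.6
divider T [[ 0.5377 -0.1467  0.052 ]
 [ 0.5225 -0.2725  0.052 ]]
divider S [[ 0.5299 -0.254   0.052 ]
 [ 0.5441 -0.1327  0.052 ]]
handle T [[ 0.4021 -0.1727  0.062 ]
 [ 0.3996 -0.202   0.062 ]] S [[ 0.4007 -0.1984  0.062 ]
 [ 0.4048 -0.1694  0.062 ]]
notch T [[ 0.5848 -0.1536  0.085 ]
 [ 0.5944 -0.1704  0.085 ]
 [ 0.5776 -0.1534  0.085 ]
 [ 0.4871 -0.2523  0.085 ]
 [ 0.4732 -0.2354  0.085 ]]
```

Measurements, with top and scene agreeing to about 2 mm:

| Item | Position (m) | Orientation |
|---|---|---|
| Pot | (0.5325, -0.2015) | yaw ≈ -6.9° |
| Round knob | (0.507, 0.237) | – |
| Square knob | (0.4745, 0.3545) | 48.5° |
| Lid | (0.599, 0.0726) | bar at 124.9° |

First I'll go above the round knob with the jaws along the pot's y (83.1°).

{"op": "send_rows", "data": {"targets": "0.06 -0.02 0 0 0 3 100; 0.1 -0.06 0 0 0 6 100; 0.14 -0.11 0 0 0 10.3 100; 0.322 -0.36 0 0 0 10.3 100; 0.322 -0.36 0 0 0 10.3 100; 0.322 -0.36 0 0 0 10.3 100; 0.322 -0.36 0 0 0 10.3 100; 0.322 -0.36 0 0 0 10.3 100"}}

```text
clock: 1.9
ee_pos: [0.5082, 0.2351, 0.4051]
tool_rot: [0.061, 0.998, 0.0, 0.0]
ft_force: [0.9, 0.3, -0.2]
gripper_width: 0.0853
```

```bash
cat > st.py <<'E'
from rig import ctrl
import numpy as np
s=ctrl.read_state();x,y,z,w=s['tool_rot']
from scipy.spatial.transform import Rotation as R
M=R.from_quat(s['tool_rot']).as_matrix()
print(round(s['clock'],2),'pos',np.round(s['ee_pos'],4),'jaw',round(np.degrees(np.arctan2(M[1,1],M[0,1])),2),'zax',np.round(M[:,2],4),'w',round(s['gripper_width'],4),'F',np.round(s['ft_force'],1),'T',np.round(s['torque'],2),'q7',round(s['qpos'][6],2))
E
python3 st.py
```

```text
1.9 pos [0.5082 0.2351 0.4051] jaw 83.06 zax [ 8.e-04  5.e-04 -1.e+00] w 0.0853 F [ 0.9  0.3 -0.2] T [ 0.03 -0.06  0.03] q7 0.97
```

{"op": "send_rows", "data": {"targets": "0 0 -0.06 0 0 0 100; 0 0 -0.12 0 0 0 100; 0 0 -0.16 0 0 0 100; 0 0 -0.185 0 0 0 100; 0 0 -0.206 0 0 0 100; 0 0 -0.206 0 0 0 100"}}

```text
clock: 2.65
ee_pos: [0.5066, 0.2367, 0.1973]
tool_rot: [0.06, 0.998, -0.001, -0.001]
ft_force: [-0.3, 0.2, -0.2]
gripper_width: 0.0852
```

```bash
python3 st.py; cat > pic.py <<'E'
import sys,cv2,pickle
from rig import ctrl
# pic.py tag x0 y0 x1 y1(scene) x0 y0 x1 y1(top)
t=sys.argv[1];a=list(map(int,sys.argv[2:]))
import numpy as np
d={};o=[]
for i,n in enumerate(('scene','top')):
    d[n]=ctrl.get_image(n);b=a[4*i:4*i+4];c=d[n]['frame'][b[1]:b[3],b[0]:b[2]]
    k=min(398/c.shape[1],500/c.shape[0]);c=cv2.resize(c,None,fx=k,fy=k,interpolation=cv2.INTER_CUBIC);print(n,'scale',round(k,2))
    f=np.zeros((500,400,3),np.uint8);f[:c.shape[0],:c.shape[1]]=c;o.append(f)
cv2.imwrite(f'pics/{t}.png',np.hstack(o));pickle.dump(d,open(f'{t}.pkl','wb'))
E
python3 pic.py a1 310 80 430 200 130 160 270 290
```

```text
2.65 pos [0.5066 0.2367 0.1973] jaw 83.07 zax [-0.0027 -0.0015 -1.    ] w 0.0852 F [-0.3  0.2 -0.2] T [ 0.01 -0.01 -0.01] q7 1.01
scene scale 3.32
top scale 2.84
```

View pics/a1.png

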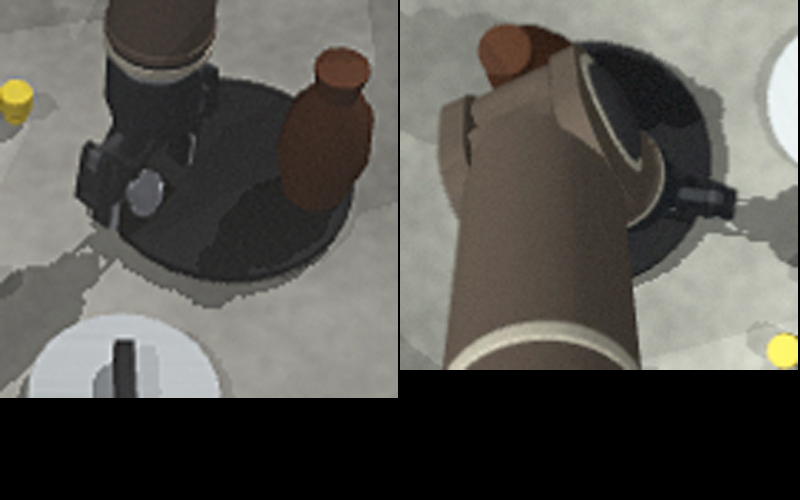

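The round knob's head (scene crop 145,190) sits between the open jaws. Closing and lifting.

{"op": "send_rows", "data": {"targets": "0 0 0 0 0 0 10; 0 0 0 0 0 0 10; 0 0 0 0 0 0 10; 0 0 0 0 0 0 10; 0 0 0 0 0 0 10; 0 0 0 0 0 0 10"}}

```text
clock: 3.5
ee_pos: [0.5074, 0.237, 0.1995]
tool_rot: [0.06, 0.998, 0.0, 0.0]
ft_force: [-1.2, -0.3, 6.3]
gripper_width: 0.0284
```

```bash
python3 st.py
```

```text
3.5 pos [0.5074 0.237  0.1995] jaw 83.07 zax [ 7.e-04  5.e-04 -1.e+00] w 0.0284 F [-1.2 -0.3  6.3] T [-0.16  0.32 -0.02] q7 1.01
```

{"op": "send_rows", "data": {"targets": "0 0 0.02 0 0 0 10; 0 0 0.07 0 0 0 10; 0 -0.02 0.13 0 0 0 10; 0 -0.08 0.15 0 0 0 10; -0.002 -0.14 0.15 0 0 0 10; -0.004 -0.2 0.15 0 0 0 10; -0.004 -0.26 0.15 0 0 0 10; -0.004 -0.32 0.15 0 0 0 10"}}

```text
clock: 4.5
ee_pos: [0.5028, -0.0849, 0.3491]
tool_rot: [0.06, 0.998, 0.0, 0.0]
ft_force: [0.2, -0.7, -0.4]
gripper_width: 0.028
```

{"op": "send_rows", "data": {"targets": "0 -0.05 0 0 0 0 10; 0 -0.09 0 0 0 0 10; 0 -0.115 0 0 0 0 10; 0 -0.115 0 0 0 0 10; 0 -0.115 0 0 0 0 10"}}

```text
clock: 5.12
ee_pos: [0.5032, -0.1973, 0.3486]
tool_rot: [0.06, 0.998, 0.0, -0.0]
ft_force: [-0.1, 0.8, -0.7]
gripper_width: 0.028
```

```bash
python3 st.py;python3 pic.py a2 190 150 320 310 340 160 470 290
```

```text
5.12 pos [ 0.5032 -0.1973  0.3486] jaw 83.09 zax [-2.e-04  7.e-04 -1.e+00] w 0.028 F [-0.1  0.8 -0.7] T [-0.02 -0.01  0.02] q7 1.86
scene scale 3.06
top scale 3.06
```

View pics/a2.png

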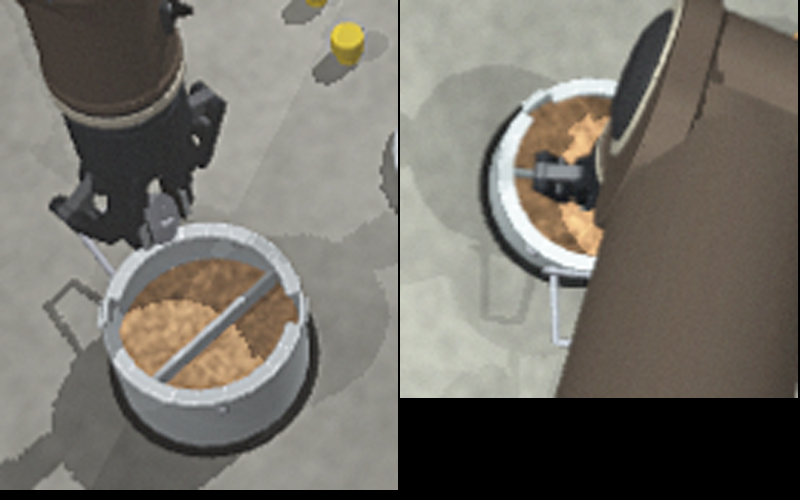

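The knob is held (scene crop 165,220) over the near pocket. Descending with a force watch.

{"op": "send_rows", "data": {"targets": "0 0 -0.04 0 0 0 10; 0 0 -0.08 0 0 0 10; 0 0 -0.11 0 0 0 10; 0 0 -0.125 0 0 0 10; 0 0 -0.129 0 0 0 10; 0 0 -0.129 0 0 0 10"}}

```text
clock: 5.98
ee_pos: [0.5036, -0.198, 0.2204]
tool_rot: [0.06, 0.998, -0.0, 0.001]
ft_force: [0.1, -0.3, 0.2]
gripper_width: 0.0282
```

{"op": "send_rows", "data": {"targets": "0 0 -0.003 0 0 0 10; 0 0 -0.005 0 0 0 10; 0 0 -0.005 0 0 0 10"}}

```text
clock: 6.35
ee_pos: [0.5032, -0.1981, 0.2148]
tool_rot: [0.06, 0.998, 0.0, 0.0]
ft_force: [-0.4, -0.1, -0.4]
gripper_width: 0.028
```

```bash
python3 st.py;python3 pic.py a3 190 180 320 310 340 160 470 290
```

```text
6.35 pos [ 0.5032 -0.1981  0.2148] jaw 83.06 zax [ 2.e-04  0.e+00 -1.e+00] w 0.028 F [-0.4 -0.1 -0.4] T [ 0.07 -0.05  0.03] q7 1.93
scene scale 3.06
top scale 3.06
```

View pics/a3.png

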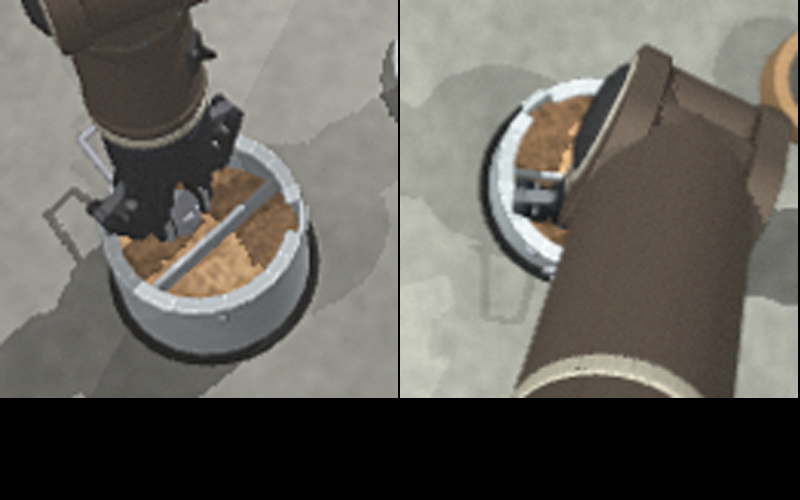

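{"op": "send_rows", "data": {"targets": "0 0 -0.0015 0 0 0 10; 0 0 -0.0025 0 0 0 10; 0 0 -0.0025 0 0 0 10"}}

```text
clock: 6.82
ee_pos: [0.5033, -0.1982, 0.2134]
tool_rot: [0.061, 0.998, 0.0, 0.0]
ft_force: [-3.8, 1.9, 13.7]
gripper_width: 0.028
```

```bash
python3 st.py
```

```text
6.83 pos [ 0.5033 -0.1982  0.2134] jaw 83.05 zax [ 9.e-04  3.e-04 -1.e+00] w 0.028 F [-3.8  1.9 13.7] T [0.33 0.82 0.03] q7 1.93
```

Contact: 13.7 N at TCP z 0.2134. I'll ease off slightly and then open partway.

{"op": "send_rows", "data": {"targets": "0 0 0.001 0 0 0 10; 0 0 0.001 0 0 0 30; 0 0 0.001 0 0 0 45; 0 0 0.001 0 0 0 60; 0 0 0.001 0 0 0 60; 0 0 0.001 0 0 0 60"}}

```text
clock: 7.58
ee_pos: [0.5032, -0.1981, 0.2131]
tool_rot: [0.06, 0.998, 0.0, -0.0]
ft_force: [0.1, -0.4, 0.3]
gripper_width: 0.0511
```

```bash
python3 st.py;python3 pic.py a4 190 180 320 310 340 160 470 290
```

```text
7.58 pos [ 0.5032 -0.1981  0.2131] jaw 83.07 zax [-1.e-04  1.e-04 -1.e+00] w 0.0511 F [ 0.1 -0.4  0.3] T [-0.02  0.04  0.07] q7 1.93
scene scale 3.06
top scale 3.06
```

View pics/a4.png

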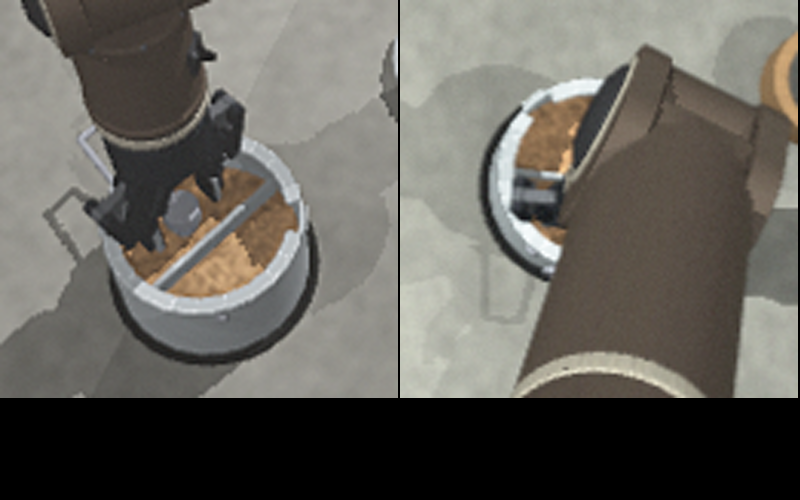

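{"op": "send_rows", "data": {"targets": "0 0 0.03 0 0 0 60; 0 0 0.08 0 0 0 60; 0 0 0.14 0 0 0 60; 0 0.05 0.17 0 0 -8 70; 0 0.11 0.17 0 0 -16 80; -0.005 0.17 0.17 0 0 -24 100; -0.01 0.23 0.17 0 0 -32 100; -0.015 0.29 0.17 0 0 -34.6 100"}}

```text
clock: 8.68
ee_pos: [0.4877, 0.0938, 0.3835]
tool_rot: [0.356, 0.935, 0.0, 0.0]
ft_force: [0.9, 0.8, -0.4]
gripper_width: 0.0857
```

```bash
python3 st.py;python3 pic.py a5 190 180 320 310 340 160 470 290
```

```text
8.68 pos [0.4877 0.0938 0.3835] jaw 48.3 zax [ 7.e-04  3.e-04 -1.e+00] w 0.0857 F [ 0.9  0.8 -0.4] T [ 0.03 -0.08  0.03] q7 0.63
scene scale 3.06
top scale 3.06
```

View pics/a5.png

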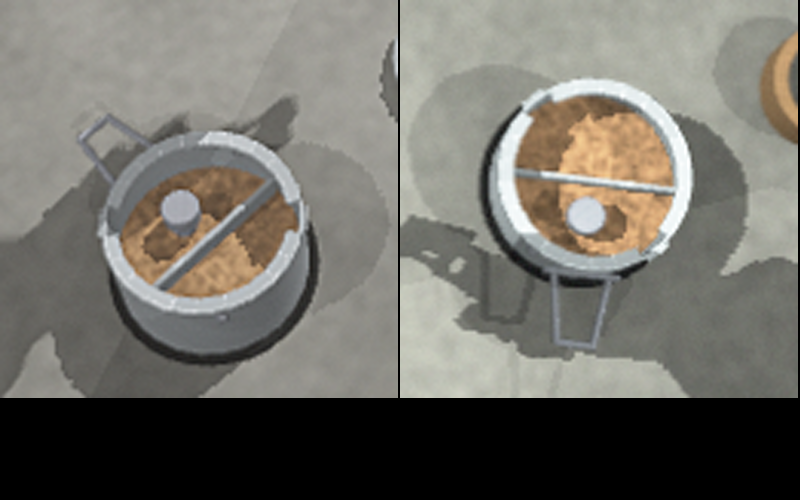

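The round knob stands upright in the near pocket (top crop 587,215). On to the square knob.

{"op": "send_rows", "data": {"targets": "-0.003 0.06 0 0 0 0 100; -0.006 0.12 0 0 0 0 100; -0.01 0.18 0 0 0 0 100; -0.0135 0.235 0 0 0 0 100; -0.0135 0.2625 0 0 0 0 100; -0.0135 0.2625 -0.06 0 0 0 100; -0.0135 0.2625 -0.12 0 0 0 100; -0.0135 0.2625 -0.15 0 0 0 100"}}

```text
clock: 9.78
ee_pos: [0.4739, 0.3533, 0.2299]
tool_rot: [0.354, 0.935, -0.002, -0.001]
ft_force: [0.4, -0.6, 0.4]
gripper_width: 0.0852
```

{"op": "send_rows", "data": {"targets": "0 0 -0.02 0 0 0 100; 0 0 -0.0335 0 0 0 100; 0 0 -0.0335 0 0 0 100; 0 0 -0.0335 0 0 0 100"}}

```text
clock: 10.28
ee_pos: [0.4751, 0.3546, 0.2006]
tool_rot: [0.355, 0.935, 0.001, 0.0]
ft_force: [-0.2, 0.1, -0.4]
gripper_width: 0.0857
```

```bash
python3 st.py;python3 pic.py a6 310 60 430 190 130 160 270 290
```

```text
10.28 pos [0.4751 0.3546 0.2006] jaw 48.46 zax [ 1.1e-03  9.0e-04 -1.0e+00] w 0.0857 F [-0.2  0.1 -0.4] T [ 0.06  0.03 -0.06] q7 0.22
scene scale 3.32
top scale 2.84
```

View pics/a6.png

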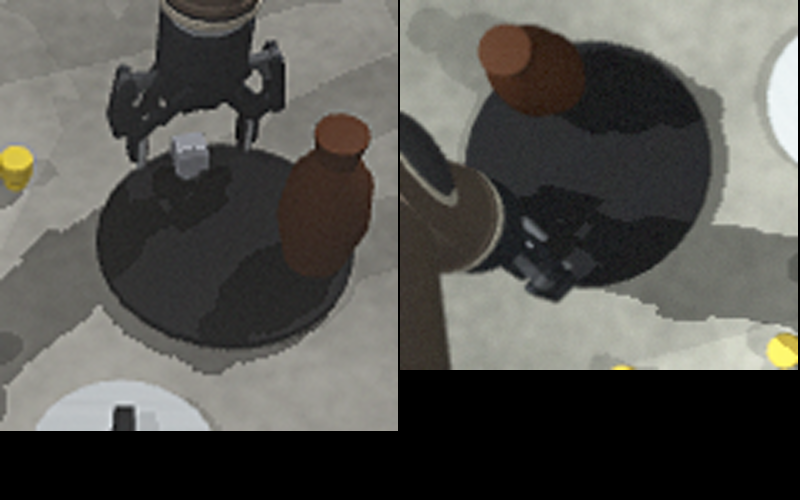

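The square head (scene crop 190,155) is centred between the fingers. Closing.

{"op": "send_rows", "data": {"targets": "0 0 0 0 0 0 10; 0 0 0 0 0 0 10; 0 0 0 0 0 0 10; 0 0 0 0 0 0 10; 0 0 0 0 0 0 10; 0 0 0.01 0 0 0 10; 0 0 0.03 0 0 0 10"}}

```text
clock: 11.25
ee_pos: [0.4743, 0.3542, 0.2295]
tool_rot: [0.355, 0.935, -0.001, -0.0]
ft_force: [-0.8, 0.2, -0.3]
gripper_width: 0.027
```

```bash
python3 st.py;python3 pic.py a7 310 60 430 190 130 160 270 290
```

```text
11.25 pos [0.4743 0.3542 0.2295] jaw 48.47 zax [-0.0016 -0.0014 -1.    ] w 0.027 F [-0.8  0.2 -0.3] T [-0.02 -0.    0.06] q7 0.22
scene scale 3.32
top scale 2.84
```

View pics/a7.png

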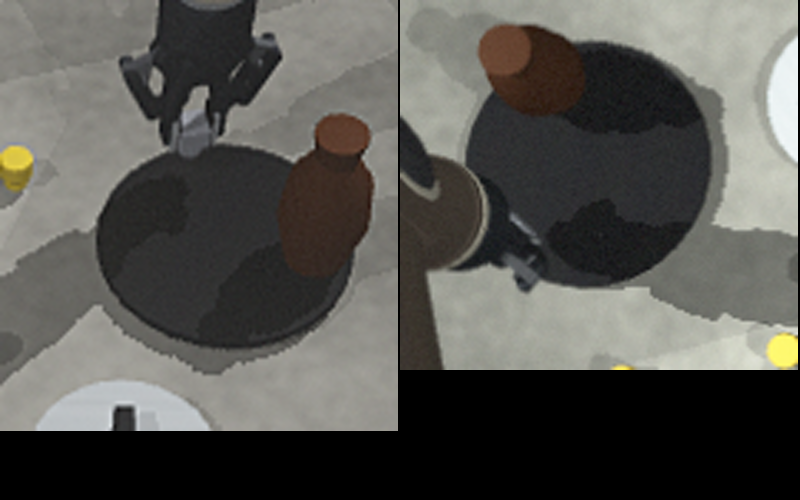

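Held and lifted. Carrying to the far pocket.

{"op": "send_rows", "data": {"targets": "0 -0.01 0.05 0 0 0 10; 0.01 -0.05 0.1 0 0 4 10; 0.02 -0.11 0.13 0 0 10 10; 0.03 -0.17 0.13 0 0 16 10; 0.04 -0.23 0.13 0 0 22 10; 0.05 -0.29 0.13 0 0 28 10; 0.06 -0.35 0.13 0 0 34.6 10; 0.07 -0.41 0.13 0 0 34.6 10"}}

```text
clock: 12.35
ee_pos: [0.5446, -0.0577, 0.3595]
tool_rot: [0.06, 0.998, 0.0, 0.0]
ft_force: [2.1, 0.7, -1.1]
gripper_width: 0.0268
```

{"op": "send_rows", "data": {"targets": "0.01 -0.06 0 0 0 0 10; 0.018 -0.11 0 0 0 0 10; 0.018 -0.1495 0 0 0 0 10; 0.018 -0.1495 0 0 0 0 10; 0.018 -0.1495 -0.05 0 0 0 10; 0.018 -0.1495 -0.1 0 0 0 10; 0.018 -0.1495 -0.13 0 0 0 10; 0.018 -0.1495 -0.14 0 0 0 10"}}

```text
clock: 13.35
ee_pos: [0.562, -0.2038, 0.2175]
tool_rot: [0.06, 0.998, 0.001, -0.002]
ft_force: [0.4, -0.0, -0.2]
gripper_width: 0.0268
```

```bash
python3 st.py;python3 pic.py a8 190 180 320 310 340 160 470 290
```

```text
13.35 pos [ 0.562  -0.2038  0.2175] jaw 83.12 zax [-0.0036  0.0015 -1.    ] w 0.0268 F [ 0.4 -0.  -0.2] T [-0.    0.07 -0.  ] q7 1.87
scene scale 3.06
top scale 3.06
```

View pics/a8.png

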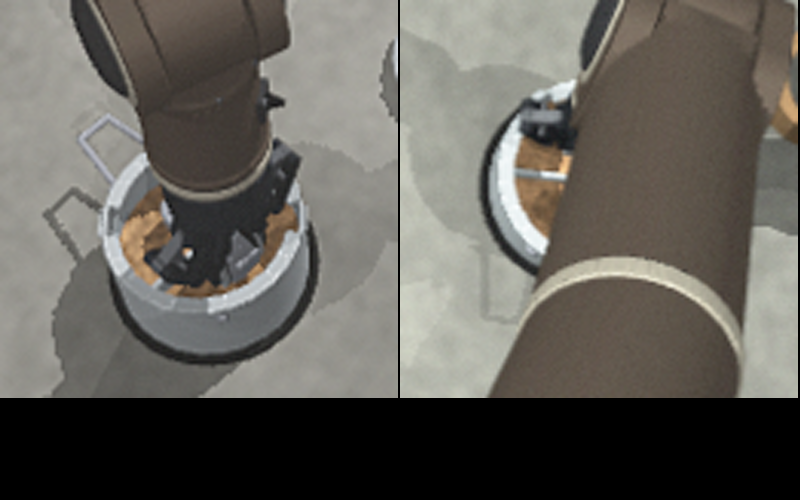

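{"op": "send_rows", "data": {"targets": "0 0 -0.002 0 0 0 10; 0 0 -0.004 0 0 0 10; 0 0 -0.005 0 0 0 10; 0 0 -0.005 0 0 0 10"}}

```text
clock: 13.95
ee_pos: [0.5628, -0.2051, 0.215]
tool_rot: [0.06, 0.998, -0.0, 0.0]
ft_force: [0.6, 0.2, -1.0]
gripper_width: 0.0271
```

```bash
python3 st.py
```

```text
13.95 pos [ 0.5628 -0.2051  0.215 ] jaw 83.06 zax [ 6.e-04 -1.e-04 -1.e+00] w 0.0271 F [ 0.6  0.2 -1. ] T [-0.03 -0.04  0.02] q7 1.87
```

{"op": "send_rows", "data": {"targets": "0 0 -0.001 0 0 0 10; 0 0 -0.0015 0 0 0 10; 0 0 -0.0015 0 0 0 10"}}

```text
clock: 14.32
ee_pos: [0.5628, -0.2051, 0.214]
tool_rot: [0.061, 0.998, 0.0, 0.0]
ft_force: [-1.3, 1.4, 8.0]
gripper_width: 0.0271
```

```bash
python3 st.py
```

```text
14.32 pos [ 0.5628 -0.2051  0.214 ] jaw 83.06 zax [ 5.e-04  1.e-04 -1.e+00] w 0.0271 F [-1.3  1.4  8. ] T [ 0.23  0.56 -0.03] q7 1.87
```

Contact (8 N). Releasing, rising and moving towards the lid while turning the jaws to 34.8°.

{"op": "send_rows", "data": {"targets": "0 0 0.0005 0 0 0 10; 0 0 0.0005 0 0 0 30; 0 0 0.0005 0 0 0 45; 0 0 0.0005 0 0 0 60; 0 0 0.0005 0 0 0 60; 0 0 0.03 0 0 0 60; 0 0 0.08 0 0 0 60; 0 0.02 0.13 0 0 0 60"}}

```text
clock: 15.32
ee_pos: [0.5622, -0.1865, 0.3443]
tool_rot: [0.062, 0.998, -0.001, -0.0]
ft_force: [0.9, 1.3, -0.0]
gripper_width: 0.0512
```

{"op": "send_rows", "data": {"targets": "0.005 0.05 0.01 0 0 -8 70; 0.01 0.11 0.01 0 0 -18 90; 0.015 0.17 0.01 0 0 -28 100; 0.02 0.22 0.01 0 0 -38 100; 0.0245 0.255 0.01 0 0 -48 100; 0.0245 0.257 0.01 0 0 -48.3 100; 0.0245 0.257 0.01 0 0 -48.3 100"}}

```text
clock: 16.2
ee_pos: [0.5871, 0.0714, 0.353]
tool_rot: [0.463, 0.886, -0.0, 0.0]
ft_force: [-0.1, -0.6, 0.2]
gripper_width: 0.0854
```

```bash
python3 st.py;python3 pic.py a9 190 140 400 310 240 130 470 290
```

```text
16.2 pos [0.5871 0.0714 0.353 ] jaw 34.86 zax [-3.e-04 -8.e-04 -1.e+00] w 0.0854 F [-0.1 -0.6  0.2] T [-0.01 -0.03  0.  ] q7 0.56
scene scale 1.9
top scale 1.73
```

View pics/a9.png

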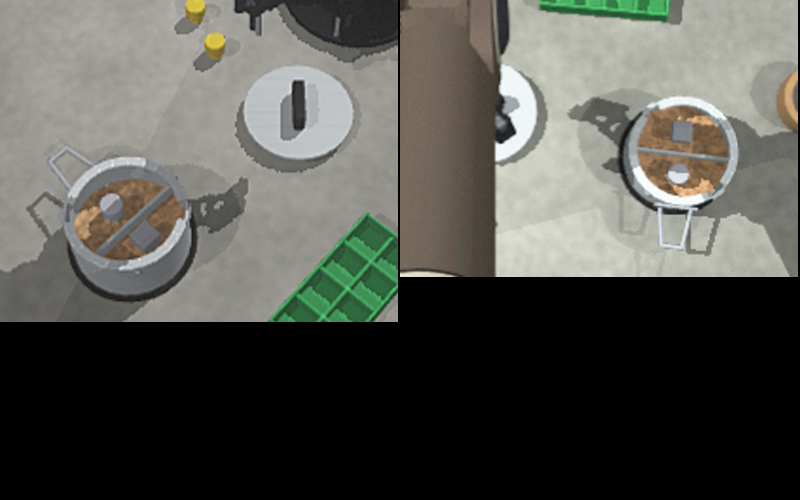

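Both knobs stand in their pockets (top crop round 679,174; square 682,131). Quick bias check of the cameras against the placed knobs, since the jaws fixed them along y.

```bash
python3 - <<'E'
from h import *
d=pickle.load(open('a9.pkl','rb'));T=d['top'];S=d['scene']
for nm,ims in (('T',[T]),('S',[S])):
    print(nm,'round',np.round(fit(circ(.015),.064,[.503,-.198],ims,1,.002,(.004,.001))[0],4),'cmd .5033 -.198')
    b=fit(rect(.028,.028),.064,[.5628,-.205,np.radians(-7)],ims,1,.002,(.003,.001))[0];print(nm,'square',np.round(b,4),'cmd .5628 -.2051')
    print(nm,'pot',np.round(fit(circ(.075),.085,[.533,-.2],ims,1,.003,(.004,.001))[0],4),np.round(fit(circ(.063),.085,[.533,-.2],ims,-1,.003,(.004,.001))[0],4))
print('lid S',np.round(fit(circ(.075),.02,[.599,.0726],[S],1,.003,(.004,.001))[0],4))
E
```

```text
T round [ 0.5038 -0.1991] cmd .5033 -.198
T square [ 0.5628 -0.2063 -0.1231] cmd .5628 -.2051
T pot [ 0.5331 -0.2042] [ 0.5344 -0.2031]
S round [ 0.5017 -0.1975] cmd .5033 -.198
S square [ 0.5612 -0.2048 -0.1161] cmd .5628 -.2051
S pot [ 0.5317 -0.2014] [ 0.5314 -0.2014]
lid S [0.5981 0.0733]
```

Cameras and arm agree within about 1.5 mm. The corrected pot centre is (0.533, -0.202) and the lid is at (0.5998, 0.073). Descending on the bar.

{"op": "send_rows", "data": {"targets": "0.013 0.001 0 0 0 0 100; 0.013 0.001 -0.05 0 0 0 100; 0.013 0.001 -0.1 0 0 0 100; 0.013 0.001 -0.135 0 0 0 100; 0.013 0.001 -0.15 0 0 0 100; 0.013 0.001 -0.1535 0 0 0 100; 0.013 0.001 -0.1535 0 0 0 100"}}

```text
clock: 17.18
ee_pos: [0.6009, 0.0727, 0.2008]
tool_rot: [0.464, 0.886, 0.001, 0.001]
ft_force: [0.5, 0.4, 0.0]
gripper_width: 0.0852
```

```bash
python3 st.py;python3 pic.py b1 300 130 400 240 240 130 340 260
```

```text
17.18 pos [0.6009 0.0727 0.2008] jaw 34.75 zax [ 1.7e-03  3.0e-04 -1.0e+00] w 0.0852 F [0.5 0.4 0. ] T [ 0.01  0.02 -0.04] q7 0.63
scene scale 3.98
top scale 3.85
```

View pics/b1.png

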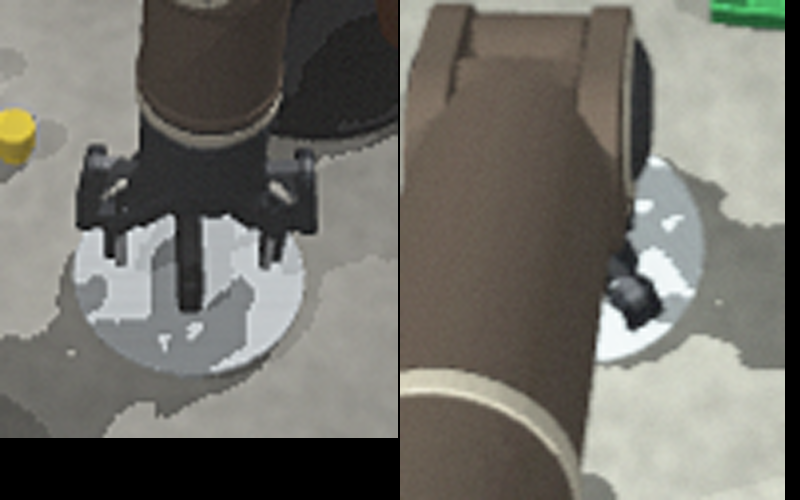

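The bar lies centred between the fingers (scene crop 190,260). Closing.

{"op": "send_rows", "data": {"targets": "0 0 0 0 0 0 0; 0 0 0 0 0 0 0; 0 0 0 0 0 0 0; 0 0 0 0 0 0 0; 0 0 0 0 0 0 0; 0 0 0 0 0 0 0; 0 0 0 0 0 0 0"}}

```text
clock: 18.15
ee_pos: [0.6003, 0.073, 0.2]
tool_rot: [0.464, 0.886, 0.0, 0.0]
ft_force: [-0.6, 1.0, 5.4]
gripper_width: 0.0149
```

```bash
python3 st.py
```

```text
18.15 pos [0.6003 0.073  0.2   ] jaw 34.77 zax [ 5.e-04  2.e-04 -1.e+00] w 0.0149 F [-0.6  1.   5.4] T [-0.01  0.23  0.07] q7 0.63
```

{"op": "send_rows", "data": {"targets": "0 0 0.015 0 0 0 0; 0 0 0.05 0 0 0 0; 0 0 0.09 0 0 -8 0; -0.005 -0.02 0.13 0 0 -18 0; -0.01 -0.05 0.14 0 0 -28 0; -0.02 -0.09 0.14 0 0 -38 0; -0.03 -0.13 0.14 0 0 -48 0; -0.04 -0.17 0.14 0 0 -58 0"}}

```text
clock: 19.15
ee_pos: [0.5594, -0.0982, 0.3402]
tool_rot: [0.837, 0.548, 0.0, -0.0]
ft_force: [0.8, -0.9, -2.7]
gripper_width: 0.015
```

{"op": "send_rows", "data": {"targets": "-0.008 -0.04 0 0 0 -8 0; -0.016 -0.07 0 0 0 -17 0; -0.024 -0.095 0 0 0 -25 0; -0.027 -0.105 0 0 0 -28.7 0; -0.027 -0.105 0 0 0 -28.7 0; -0.027 -0.105 0 0 0 -28.7 0"}}

```text
clock: 19.9
ee_pos: [0.5337, -0.2007, 0.3396]
tool_rot: [0.945, 0.328, 0.0, -0.0]
ft_force: [-0.6, 0.0, -2.7]
gripper_width: 0.0151
```

```bash
python3 st.py;python3 pic.py b2 190 140 350 310 320 140 460 290
```

```text
19.9 pos [ 0.5337 -0.2007  0.3396] jaw -51.73 zax [-1.e-04  8.e-04 -1.e+00] w 0.0151 F [-0.6  0.  -2.7] T [-0.02  0.01  0.  ] q7 -0.25
scene scale 2.49
top scale 2.84
```

View pics/b2.png

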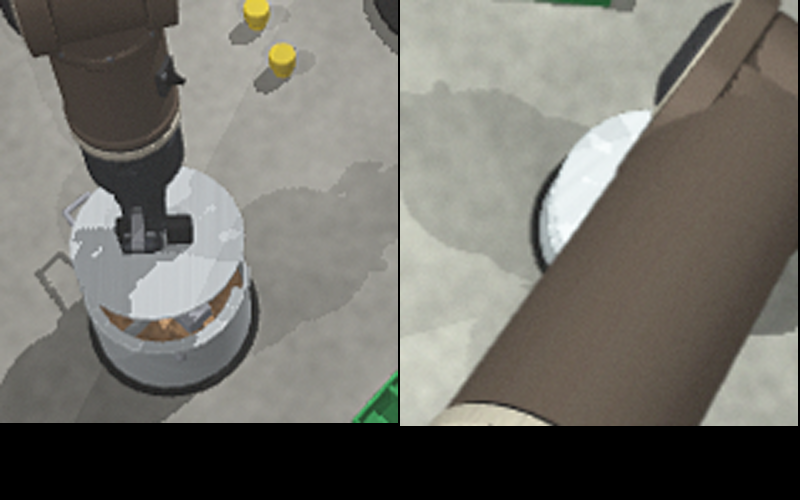

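The lid is held level over the pot. I'll measure the plate's centre relative to the tool from the visible arcs.

```bash
cat > lidfit.py <<'E'
from h import *
import sys
tag,z=sys.argv[1],float(sys.argv[2]);x0,y0=map(float,sys.argv[3:5])
d=pickle.load(open(tag+'.pkl','rb'));T=d['top'];S=d['scene']
c=circ(.075,360)
out=[]
for nm,im in (('S',S),('T',T)):
    uv=proj(np.c_[c+[x0,y0],np.full(360,z)],im);m=uv.mean(0)
    if nm=='S': sel=(uv[:,1]>m[1]-12)
    else: sel=(uv[:,0]<m[0]-8)&(uv[:,1]<m[1]+8)
    for e in (.002,.003,.004):
        p,s=fit(c[sel],z,[x0,y0],[im],1,e,(.005,.002,.001));print(nm,e,np.round(p,4),round(s,1))
    v=im['frame'].copy();q=proj(np.c_[c[sel]+p,np.full(sel.sum(),z)],im)
    u0=m.astype(int)-60
    k=6;cr=cv2.resize(v[u0[1]:u0[1]+100,u0[0]:u0[0]+120],None,fx=3.3,fy=3.3,interpolation=cv2.INTER_CUBIC)
    for a in q: cv2.circle(cr,tuple(int(t) for t in ((a-u0+.5)*3.3-.5)),1,(0,0,255),-1)
    out.append(cr)
cv2.imwrite(f'pics/{tag}fit.png',np.hstack(out))
E
python3 lidfit.py b2 .1596 .533 -.202
```

```text
S 0.002 [ 0.5319 -0.1989] 43.4
S 0.003 [ 0.5315 -0.1989] 44.4
S 0.004 [ 0.5298 -0.1985] 43.5
T 0.002 [ 0.5325 -0.1989] 45.6
T 0.003 [ 0.531  -0.1971] 53.6
T 0.004 [ 0.5314 -0.1973] 56.6
```

View pics/b2fit.png

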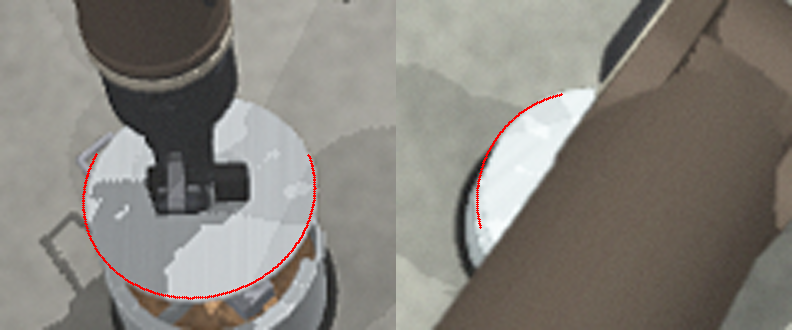

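{"op": "send_rows", "data": {"targets": "0 0 -0.02 0 0 0 0; 0 0 -0.04 0 0 0 0; 0 0 -0.047 0 0 0 0; 0 0 -0.047 0 0 0 0; 0 0 -0.047 0 0 0 0"}}

```text
clock: 20.62
ee_pos: [0.5334, -0.2023, 0.2932]
tool_rot: [0.945, 0.326, 0.0, 0.0]
ft_force: [0.2, 0.6, -1.7]
gripper_width: 0.0147
```

```bash
python3 st.py;python3 pic.py b3 190 140 350 310 320 140 460 290;python3 st.py; python3 pic.py b4 190 140 350 310 320 140 460 290;python3 st.py;python3 lidfit.py b3 .1125 .533 -.200
```

```text
20.62 pos [ 0.5334 -0.2023  0.2932] jaw -51.94 zax [ 8.e-04 -4.e-04 -1.e+00] w 0.0147 F [ 0.2  0.6 -1.7] T [ 0.02  0.   -0.01] q7 -0.21
scene scale 2.49
top scale 2.84
20.73 pos [ 0.5334 -0.2022  0.2933] jaw -51.94 zax [ 1.e-03 -2.e-04 -1.e+00] w 0.015 F [ 0.1  0.7 -2.6] T [-0.04  0.03  0.05] q7 -0.21
scene scale 2.49
top scale 2.84
20.82 pos [ 0.5333 -0.2022  0.2932] jaw -51.94 zax [ 9.e-04 -1.e-04 -1.e+00] w 0.0149 F [ 0.2  0.1 -2.1] T [-0.02  0.04 -0.05] q7 -0.21
S 0.002 [ 0.5309 -0.2003] 37.5
S 0.003 [ 0.5303 -0.2011] 39.2
S 0.004 [ 0.5292 -0.2011] 40.1
T 0.002 [ 0.5332 -0.2009] 54.1
T 0.003 [ 0.5333 -0.2007] 57.6
T 0.004 [ 0.5339 -0.2005] 57.8
```

View pics/b3fit.png

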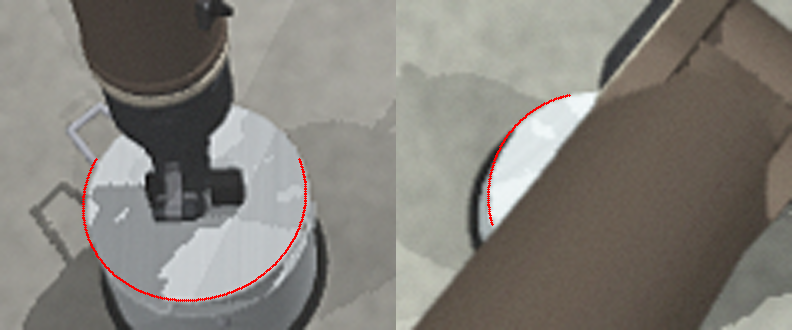

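View pics/b3.png

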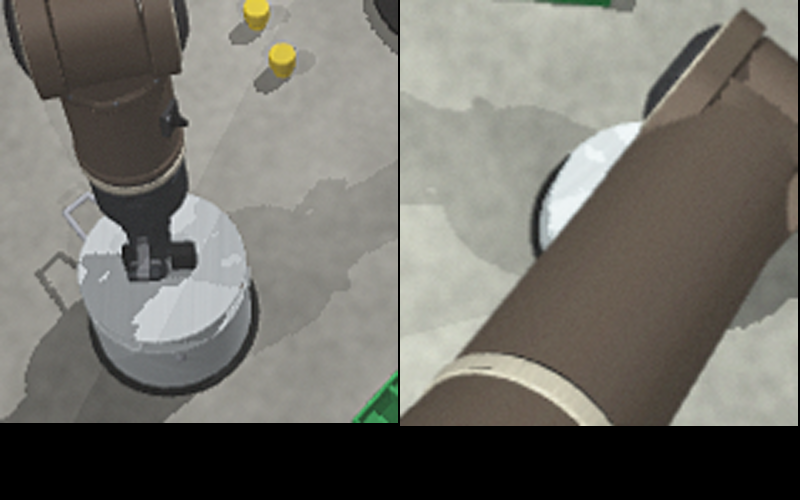

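```bash
python3 - <<'E'
from h import *
c=circ(.075,720)
for tag,z in (('b2',.1596),('b3',.1125),('b4',.1125)):
    d=pickle.load(open(tag+'.pkl','rb'));S=d['scene'];T=d['top']
    for zz in (z,z-.0015):
      P=np.array([.533,-.2]);
      for it in range(2):
        uv=proj(np.c_[c+P,np.full(720,zz)],S);m=uv.mean(0)
        sel=(abs(uv[:,0]-m[0])>22)&(uv[:,1]>m[1]-9)&(uv[:,1]<m[1]+14)
        p,s=fit(c[sel],zz,P,[S],1,.002,(.004,.0015));P=p
      uvT=proj(np.c_[c+[.533,-.2],np.full(720,zz)],T);mt=uvT.mean(0)
      print(tag,zz,np.round(p,4),round(s,1),'px',np.round(proj([[*p,zz]],S)[0],2),'expected centre px',np.round(proj([[.5316,-.2014,zz]],S)[0],2))
# profile along image row through lid centre
d=pickle.load(open('b3.pkl','rb'));S=d['scene']
f=S['frame'].copy();c0=proj(np.c_[circ(.075,400)+[.5316,-.2014],np.full(400,.1125)],S)
cr=cv2.resize(f[205:290,205:305],None,fx=7,fy=7,interpolation=cv2.INTER_CUBIC)
for a in c0: cv2.circle(cr,tuple(int(t) for t in ((a-[205,205]+.5)*7-.5)),1,(0,0,255),-1)
cv2.imwrite('pics/b3e.png',cr)
E
```

```text
b2 0.1596 [ 0.5309 -0.1974] 42.4 px [252.84 234.54] expected centre px [251.86 236.04]
b2 0.1581 [ 0.5302 -0.197 ] 42.4 px [252.79 234.53] expected centre px [251.95 236.37]
b3 0.1125 [ 0.5402 -0.2093] 27.1 px [255.08 250.53] expected centre px [254.41 245.86]
b3 0.111 [ 0.54   -0.2093] 26.9 px [255.1  250.76] expected centre px [254.48 246.16]
b4 0.1125 [ 0.5393 -0.2082] 29.5 px [255.08 249.93] expected centre px [254.41 245.86]
b4 0.111 [ 0.5392 -0.2083] 28.8 px [255.07 250.26] expected centre px [254.48 246.16]
```

View pics/b3e.png

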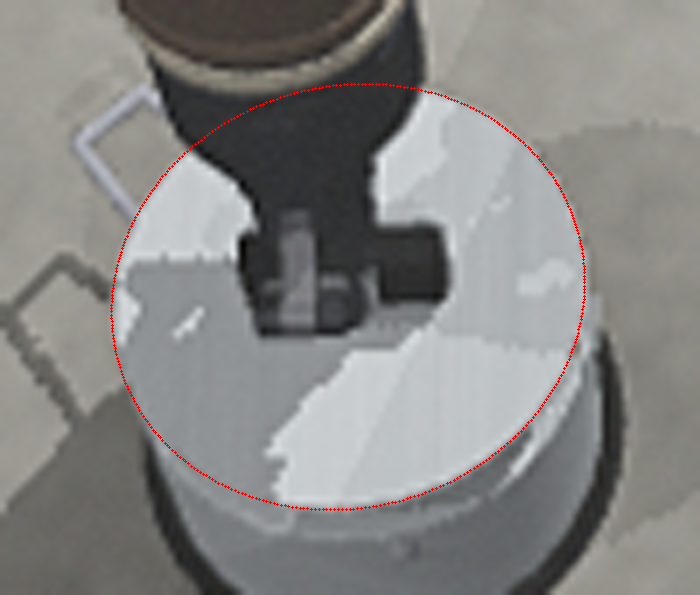

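The left and right edges show the lid sitting about 1.5 mm towards the bar's +38° end. I'll shift by (-1.2, -0.9) mm and lower gently.

{"op": "send_rows", "data": {"targets": "-0.0012 -0.0009 0 0 0 0 0; -0.0012 -0.0009 -0.004 0 0 0 0; -0.0012 -0.0009 -0.007 0 0 0 0; -0.0012 -0.0009 -0.009 0 0 0 0; -0.0012 -0.0009 -0.009 0 0 0 0"}}

```text
clock: 21.45
ee_pos: [0.5319, -0.203, 0.2834]
tool_rot: [0.945, 0.326, -0.0, -0.0]
ft_force: [0.4, 0.6, -1.4]
gripper_width: 0.0145
```

```bash
python3 st.py
```

```text
21.45 pos [ 0.5319 -0.203   0.2834] jaw -51.94 zax [-5.e-04 -0.e+00 -1.e+00] w 0.0145 F [ 0.4  0.6 -1.4] T [-0.04 -0.02  0.05] q7 -0.19
```

No contact with the plug already about 1.6 mm below the rim plane. Continuing slowly.

{"op": "send_rows", "data": {"targets": "0 0 -0.002 0 0 0 0; 0 0 -0.004 0 0 0 0; 0 0 -0.004 0 0 0 0"}}

```text
clock: 21.82
ee_pos: [0.5319, -0.2029, 0.2795]
tool_rot: [0.945, 0.326, -0.0, -0.0]
ft_force: [-0.1, -0.2, -1.4]
gripper_width: 0.015
```

```bash
python3 st.py
```

```text
21.82 pos [ 0.5319 -0.2029  0.2795] jaw -51.93 zax [-3.e-04  0.e+00 -1.e+00] w 0.015 F [-0.1 -0.2 -1.4] T [-0.01  0.03  0.03] q7 -0.19
```

{"op": "send_rows", "data": {"targets": "0 0 -0.003 0 0 0 0; 0 0 -0.006 0 0 0 0; 0 0 -0.008 0 0 0 0; 0 0 -0.008 0 0 0 0"}}

```text
clock: 22.32
ee_pos: [0.5319, -0.2029, 0.2715]
tool_rot: [0.945, 0.326, -0.0, -0.0]
ft_force: [-1.2, 0.1, -1.5]
gripper_width: 0.0149
```

```bash
python3 st.py
```

```text
22.32 pos [ 0.5319 -0.2029  0.2715] jaw -51.94 zax [-4.e-04  1.e-04 -1.e+00] w 0.0149 F [-1.2  0.1 -1.5] T [-0.02  0.03 -0.  ] q7 -0.18
```

{"op": "send_rows", "data": {"targets": "0 0 -0.001 0 0 0 0; 0 0 -0.002 0 0 0 0; 0 0 -0.0025 0 0 0 0; 0 0 -0.0025 0 0 0 0"}}

```text
clock: 22.82
ee_pos: [0.532, -0.203, 0.2692]
tool_rot: [0.945, 0.326, 0.0, -0.0]
ft_force: [0.6, 0.5, -2.2]
gripper_width: 0.0149
```

```bash
python3 st.py;python3 pic.py c1 190 140 350 310 320 140 460 290
```

```text
22.82 pos [ 0.532  -0.203   0.2692] jaw -51.93 zax [ 0.  0. -1.] w 0.0149 F [ 0.6  0.5 -2.2] T [-0.01  0.    0.02] q7 -0.18
scene scale 2.49
top scale 2.84
```

View pics/c1.png

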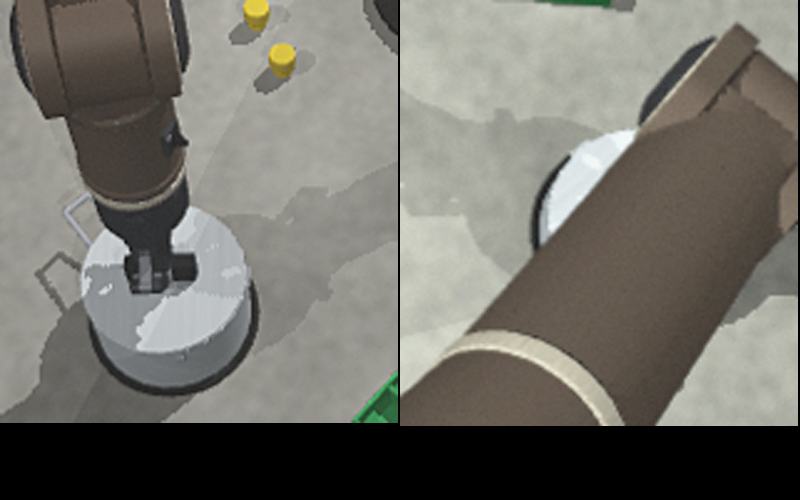

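The lid is almost seated with no load yet. Going down until the plate meets the rim.

{"op": "send_rows", "data": {"targets": "0 0 -0.0005 0 0 0 0; 0 0 -0.001 0 0 0 0; 0 0 -0.001 0 0 0 0"}}

```text
clock: 23.3
ee_pos: [0.532, -0.2031, 0.269]
tool_rot: [0.945, 0.326, 0.0, -0.0]
ft_force: [-3.0, 2.2, 7.2]
gripper_width: 0.015
```

```bash
python3 st.py
```

```text
23.3 pos [ 0.532  -0.2031  0.269 ] jaw -51.94 zax [ 6.e-04  5.e-04 -1.e+00] w 0.015 F [-3.   2.2  7.2] T [0.34 0.64 0.05] q7 -0.18
```

Home: contact at TCP z 0.269, the expected height. Twisting clockwise in small steps, following the small offset of the lid's axis.

{"op": "send_rows", "data": {"targets": "0 0 0 0 0 -2 0; -0.0001 0.0002 0 0 0 -5 0; -0.0001 0.0003 0 0 0 -8 0; -0.0001 0.0003 0 0 0 -11 0; -0.0001 0.0004 0 0 0 -14 0; -0.0001 0.0004 0 0 0 -15 0; -0.0001 0.0004 0 0 0 -15 0"}}

```text
clock: 24.18
ee_pos: [0.5324, -0.2028, 0.269]
tool_rot: [0.98, 0.2, 0.001, 0.0]
ft_force: [0.4, -1.2, 4.5]
gripper_width: 0.015
```

```bash
python3 st.py
```

```text
24.18 pos [ 0.5324 -0.2028  0.269 ] jaw -66.92 zax [ 1.7e-03 -6.0e-04 -1.0e+00] w 0.015 F [ 0.4 -1.2  4.5] T [0.11 0.08 0.22] q7 -0.39
```

{"op": "send_rows", "data": {"targets": "0 0.0001 0 0 0 -4 0; -0.0001 0.0002 0 0 0 -8 0; -0.0001 0.0003 0 0 0 -12 0; -0.0001 0.0004 0 0 0 -16 0; -0.0002 0.0005 0 0 0 -19 0; -0.0002 0.0005 0 0 0 -20 0; -0.0002 0.0005 0 0 0 -20 0"}}

```text
clock: 25.05
ee_pos: [0.5323, -0.2023, 0.269]
tool_rot: [1.0, 0.027, 0.001, 0.0]
ft_force: [-0.6, 0.1, 5.5]
gripper_width: 0.0148
```

```bash
python3 st.py
```

```text
25.05 pos [ 0.5323 -0.2023  0.269 ] jaw -86.91 zax [ 1.9e-03 -8.0e-04 -1.0e+00] w 0.0148 F [-0.6  0.1  5.5] T [ 0.05 -0.03  0.2 ] q7 -0.67
```

{"op": "send_rows", "data": {"targets": "0 0.0001 0 0 0 -3 0; 0 0.0002 0 0 0 -6 0; 0 0.0002 0 0 0 -9 0; 0 0.0002 0 0 0 -10 0; 0 0.0002 0 0 0 -10 0; 0 0.0002 0 0 0 -10 0"}}

```text
clock: 25.8
ee_pos: [0.5323, -0.2021, 0.269]
tool_rot: [0.998, -0.06, 0.001, 0.0]
ft_force: [1.0, 0.4, 5.4]
gripper_width: 0.0152
```

```bash
python3 st.py;python3 pic.py c2 190 170 320 310 320 140 460 290
```

```text
25.8 pos [ 0.5323 -0.2021  0.269 ] jaw -96.9 zax [ 1.8e-03 -7.0e-04 -1.0e+00] w 0.0152 F [1.  0.4 5.4] T [0.02 0.03 0.26] q7 -0.82
scene scale 3.06
top scale 2.84
```

View pics/c2.png

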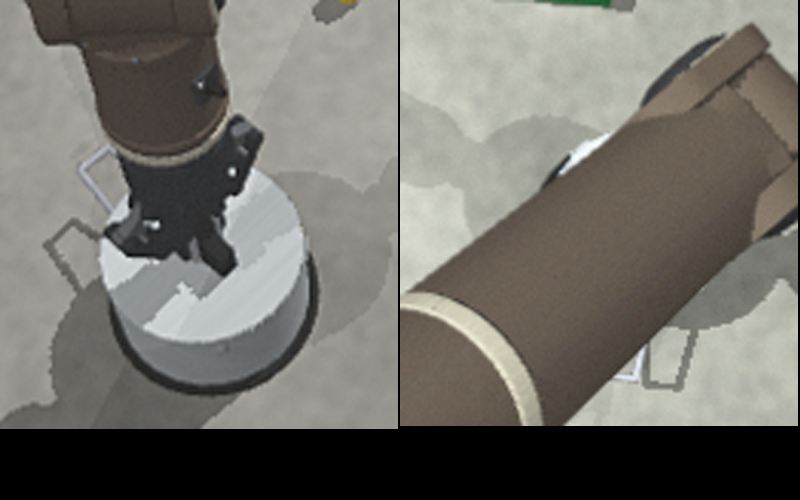

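The lid has turned, and the bar's free end shows at crop (225,255). I'll compare it with the expected bar outline and check the bystanders against the start.

```bash
python3 - <<'E'
from h import *
d=pickle.load(open('c2.pkl','rb'));d0=pickle.load(open('d0.pkl','rb'));S=d['scene']
k=7;o=np.array([215,200]);cr=cv2.resize(S['frame'][200:280,215:300],None,fx=k,fy=k,interpolation=cv2.INTER_CUBIC)
for ang,col in ((-6.9,(0,0,255)),(-16.9,(255,0,0)),(3.1,(0,200,0))):
    a=np.radians(ang);R=np.array([[np.cos(a),-np.sin(a)],[np.sin(a),np.cos(a)]])
    for z in (.119,):
        q=proj(np.c_[rect(.064,.016,60)@R.T+[.5316,-.2014],np.full(240,z)],S)
        for b in q: cv2.circle(cr,tuple(int(t) for t in ((b-o+.5)*k-.5)),1,col,-1)
cv2.imwrite('pics/c2bar.png',cr)
from rig import ctrl
for n in ('scene','top'):
  f=cv2.absdiff(d[n]['frame'],d0[n]['frame']).max(2)
  for q in ('vase','tape_roll','ice_mould'):
    r=ctrl.masks_of(q,n)
    print(n,q,[np.round(np.array(x['box'])*[640,400,640,400],1) for x in r[:1]],'start',[np.round(np.array(x['box'])*[640,400,640,400],1) for x in d0[n+q][:1]])
E
```

```text
scene vase [array([394.2,  95.7,  29.3,  49.5])] start [array([394.9,  94.4,  26.5,  49.7])]
scene tape_roll [array([203. , 324.2,  44.7,  56. ])] start [array([204.1, 324.8,  48.2,  57.7])]
scene ice_mould [array([330.3, 254.5,  80.7,  84.9])] start [array([329.1, 254.2,  83.5,  85.3])]
top vase [array([156.6, 166.5,  38.4,  33.9])] start [array([158.7, 167.5,  38.4,  29.9])]
top tape_roll [array([463.7, 164.9,  38.6,  44.4])] start []
top ice_mould [array([318.8,  99.3,  79.6,  44.5])] start [array([320. , 101.5,  79. ,  41.2])]
```

View pics/c2bar.png

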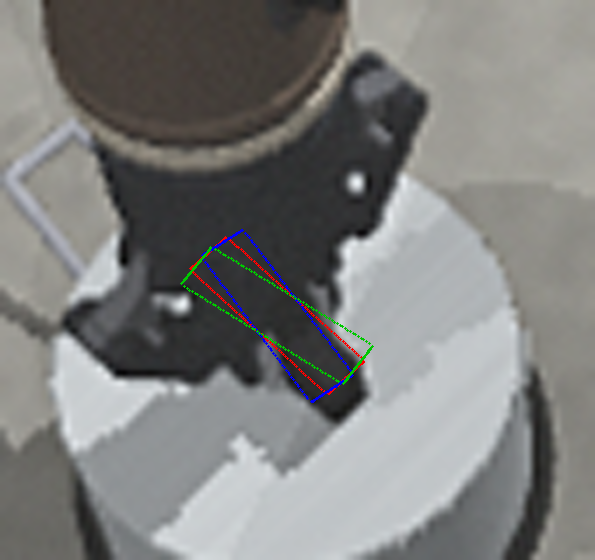

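The bar matches the red outline at half-turn (-6.9°), allowing for its end face showing below. The bystanders' boxes match the start within detector noise. Handing in.

```bash
python3 -c "
from rig import ctrl
print(ctrl.hand_in())"; python3 st.py
```

```text
the job is handed in; nothing more can be done
None
the job is handed in; nothing more can be done
```

The job is done and handed in at about 26 s, within the 72 s limit; the hand-in reports no verdict.

- **Knobs:** I set the chrome round knob down in the handle-side pocket at about 14 N, then the chrome square one in the far pocket at about 8 N. Both stood upright in the last picture before the lid went on.
- **Lid:** It went through the notches without jamming and seated at the expected height (tool z 0.269 m). I turned it clockwise 45° in small steps, with no more than about 0.26 N m at each reading. It finished with the jaws at -96.9°, so the bar is at -6.9° along the handle, and I am still gripping it with about 5 N of downward push.
- **Last checks:** The visible end of the bar matched the outline expected at half-turn. The vase, ice mould and tape roll are where they were, within detector noise; the tape roll was missed in the first top picture, so it could only be compared in the scene view.
- **Disagreements:** The two cameras differed by up to about 2 mm, so I corrected them against the placed knobs. The automatic fits of the lid's outline over the pot did not agree well. I took its 1.5 mm shift along the bar from the left and right edges instead, and it entered without contact. The handle angle read between -6.7° and -7.7° depending on the feature used, so the bar may be off by up to about a degree.

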